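Drive the tight bushing out of the rack's leg bracket

TASK

Take the red-handled drift rod from its wooden stand, find the bore in the sleeve on top of the grey leg bracket, and use the rod to push the tight brass bushing down and out until it drops into the rubber cup underneath. Never press the rod on the bracket or the bushing with more than 22 N, keep the gripper off the bracket, and leave the airtight box, jar, tongs and spatula where they are. Then put the rod back upright, all the way down in its stand, and let go.

Things in the scene. Friction and masses are not known exactly. Their poses are not given: they have to be found in the camera images.
- bracket: Fixed grey metal leg bracket, 100 x 92 mm, 92 mm tall, open at its front and back; origin at the centre of its underside, z up. On its top plate lies the round aluminium flange (62 mm across, 6 mm thick, flat top) of a sleeve; in the flange's centre is one vertical bore, 14 mm wide, 40 mm long. Flange and bore are NOT centred on the bracket (see bracket_top)
- bracket_top (a point): Point on the bracket's vertical centre line at the height of the flange's flat top, 98 mm above the work surface; z up. The bore's axis stands 6 mm to one side of this point, in a direction that differs each time and is not listed: see it from above, or feel for it with the rod
- bushing (a joint): How far down the brass bushing (12.4 mm wide, 18 mm long, tight in the bore) has gone, m: 0 to 0.006 at the start; at 0 its top is 8 mm below the flange's top. Moving it takes some 6 to 16 N, more when pushed fast. At about 0.018 the bore lets go, the force falls away and it drops by itself; 0.060 when it lies in the cup
- cup (a point): Centre of the floor of the black rubber cup (44 mm wide, 12 mm high) on the bracket's base, under the bore, into which the bushing drops
- rod_grip (a point): Centre of the red handle of the drift rod: grasp here. Rod: 130 mm long, about 110 g; upper 60 mm a round red handle 18 mm wide, lower 70 mm a steel shank 10 mm wide whose last 2.5 mm taper to a flat 7 mm tip. This point lies on the axis 100 mm above the tip; z points from tip to handle. At the start the rod stands upright in its stand, tip on the bottom of the hole
- rod_tip (a point): Centre of the rod's flat lower tip; z points up the rod
- rod: The whole drift rod; origin at the centre of its lower tip, z up the rod
- stand_mouth (a point): Centre of the mouth of the blind vertical hole (12 mm in diameter, 35 mm deep) in the top of the rod's fixed wooden stand, a block 56 x 56 mm and 45 mm tall on the work surface; z up
- airtight_box: White plastic airtight box with grey lever locks, 106 x 146 mm, 70 mm tall, closed; origin at the centre of its underside. Leave alone
- jar: Closed glass jar with a silicone-sealed wooden lid, 79 mm across, 104 mm tall; origin at the centre of its underside. Leave alone
- tongs: Steel serving tongs, about 240 mm long, 12 mm high, lying on the rubber mat tray beyond the bracket and stand; origin mid-length on the underside. Leave alone
- spatula: Wooden spatula, 260 mm long, lying on the same rubber mat tray (4 mm thick, 10 mm rim); origin near its middle on the underside. Leave alone
Not all that is in view belongs to the job. Of the things like the rod, leave any that is white; of the rest the larger one is meant.

How it is judged (in metres and radians):
On the way, in this order (a step that is already met when the one before it is completed fails the run):
1. the rod's tip has entered the bore in the sleeve (horizontal distance between rod_tip and bracket_top below 0.011 m and z of rod_tip in the frame of bracket_top below -0.004 m), for 0.1 s.
2. the bushing has been driven out and has dropped into the cup, the rod still in the bore (all of step 1 and value of joint bushing above 0.055 m), for 0.1 s.
At the end, for the whole second after the job is handed in: The bushing lies in the cup (pushed more than 55 mm down from its topmost place), and the rod stands released and at rest in its stand: tip within 4 mm of the hole's axis and at least 30 mm below its mouth, leaning less than 0.12 rad (value of joint bushing above 0.055 m and horizontal distance between rod_tip and stand_mouth below 0.004 m and z of rod_tip in the frame of stand_mouth below -0.03 m and angle between rod's own z axis and vertical below 0.12 rad and linear speed of rod below 0.02 m/s); the robot touches nothing.
It fails at once if the rod presses on the bracket, its sleeve or the bushing with more than 22 N (contact force between rod and bracket above 22 N).
It fails at once if the gripper or arm pushes on the bracket (contact force between any of the fingers, the arm and bracket above 3 N).
It fails at once if the airtight box, jar, tongs or spatula is moved by more than 15 mm (distance of any of airtight_box, jar, tongs, spatula from where it was at the start of the episode above 0.015 m).
It also fails if it takes over 67 s, if anything falls off the work surface, if the arm or the gripper's body presses on something with over 40 N, if the wrist force passes 120 N, or if a joint passes its speed limit or range.

ROBOT

A 6-joint arm with a two-finger parallel gripper is mounted at the origin on the work surface. World frame = base frame: x ahead of the robot, y to its left, z up, the work surface at z = 0. Lengths are in mm, angles in rad, forces in N, time in s.
With the tool pointing down it reaches from about 325 to 900 mm from the base axis. Payload 3.5 kg.
Tool frame: the origin (TCP) lies between the finger pads; the fingertips stand 19 mm ahead of it and the grasp point (between the pads) is the TCP; z points along the fingers, y is the direction in which the jaws open and shut (so a half turn about z gives the same grasp; the last joint's range is limited). The gripper opens to 85 mm and grips with 20 to 120 N. Pads are 22 mm wide; open, the fingers measure 114 mm over their backs; the gripper's body (76 mm by 85 mm) begins 54 mm behind the grasp point. The pads swing forward as they close: fully open they stand 13 mm farther back than shut.
Start: joints at [1.235, 0.276, -0.026, 1.268, 0, 1.467], TCP at [144.196, 608.136, 250.313] pointing down, gripper open.
Joint ranges: [-3.12, 3.12], [-0.85, 1.88], [-1.08, 1.24], [-1.95, 2.15], [-1.57, 1.53], [-3.14, 3.14]. Speed limits (rad/s): [2.57, 2.57, 3.14, 3.14, 3.14, 3.14].

INTERFACE

Orientations are given as a unit quaternion [x, y, z, w].
In Python, from station import ctrl, vision, finish_job, nets gives the robot as it stands.
- The arm moves only by the shell command python3 -m handwheel 'ROWS'. ROWS is JSON, a list of rows, each an object with "delta_rot": the turn, a rotation vector about the tool's x, y, z in rad, a list of three; "xyz": the shift along the tool's x, y, z in cm, a list of three; "hand": the opening, from 0 (shut) to 1 (fully open). A call has 1 to 12 rows; each row shifts and turns the commanded pose from where the row before left it, along the tool's axes as they then stand; what a row does not reach is not made up. A row lasts 1/8 s, in which the tool goes at most 62.5 mm and 10.7 degrees, less where a joint would pass 70% of its speed; a pose out of reach is approached as far as the arm can. A call is refused whole if a number of a shift passes 6.25 or a number of a turn 0.188, either way. A call with a gripper value outside its range is refused whole. The fingers move at their own pace and stop on an object; the grip force is fixed at half the most. Time passes only in rows, so rows that do not move let the fingers close. It gives the time, the measured TCP pose, the force and the opening at its end, in the units of the state.
- ctrl.sense(): the state, without advancing time (a new reading comes with each control period).
- vision.read_camera(name): name is "scene" or "top"; returns (picture, depth): 420x560x3 uint8, red, green, blue; 420x560 float32, mm along the optical axis (not along the pixel's ray), 0 where there is no reading.
- vision.calibration(name): a dict with "camera_matrix" (3x3 intrinsics, pixels), "R" (3x3) and "t" (3): a world point X has camera coordinates R X + t. Camera axes: x right, y down, z forward; pixel columns grow to the right and rows downward; lengths in mm; the calibration is good to about 2 mm. A picture is of the moment at which its call begins. calibration takes no time and is no camera call.
- finish_job(): hands the job in, once; it reports no verdict.
Trained networks look in the newest picture that a camera, given by its name, has taken for a name from the list of things; names that differ only in an ending like _2 or _b are one class to them, and where a whole thing is asked for, a point or a joint stands for the part that bears it (a point fixed in the world has none). Each returns a list of dicts, best first, with "score" (0 to 1); they miss things now and then, are a little off and sometimes report something else, mostly with a low value. They report only what shows in the picture. A call takes as long as a camera call. They do not tell look-alikes from the thing itself.
- nets.search_frame(camera, label): "box" ([centre column, centre row, width, height] in pixels, round what is visible of it).
The state is a dict: "time": time; "joint_positions": joint angles; "dq": joint speeds; "joint_efforts": joint torques, N m; "ee_pos": TCP position; "orientation": TCP orientation; "contact_force": force on the tool from outside, world axes, zero at the start; "moment": the same for the moment, N m; "opening": opening from 0.0 (shut) to 1.0 (fully open).
Only numpy, scipy, OpenCV 4.12 (cv2) and the standard library are available. Lean on these libraries where they do the work, as an engineer would, in place of code of your own. Each camera call takes 0.05 s, during which the arm holds its last target. There are 200 camera calls.

## Working session

There is one attempt and no reset: what is moved stays moved. The work goes in short steps, Python scripts to look and compute and a shell command to move; the robot and the scene stay as the last step left them, time stands still between calls to the robot, and variables do not carry over. Pictures are saved under pics/ and viewed, about 8 in all and at most 12, crops included, and the job is handed in when it is done.

```bash
ls; mkdir -p pics
python3 - <<'E'
from station import ctrl, vision, nets
import cv2, numpy as np
for n in ("scene","top"):
    im,d=vision.read_camera(n); np.savez(f"/tmp/{n}.npz",im=im,d=d)
    cv2.imwrite(f"pics/{n}0.png",im[:,:,::-1])
    c=vision.calibration(n); print(n,c)
    for l in ("rod","bracket","rod_grip","stand_mouth","bracket_top","cup"):
        try: print(l,[(np.round(b["box"]).tolist(),round(b["score"],2)) for b in nets.search_frame(n,l)][:4])
        except Exception as e: print(l,e)
print(ctrl.sense())
E
```

```text
pics
scene {'camera_matrix': array([[472.35192056,   0.        , 279.71984104],
       [  0.        , 472.35192056, 210.26938184],
       [  0.        ,   0.        ,   1.        ]]), 'R': array([[ 0.71712334,  0.69681975,  0.01327956],
       [ 0.56341156, -0.56840169, -0.59957228],
       [-0.41024569,  0.43744913, -0.80021043]]), 't': array([-447.58867941, -289.47413378, 1288.66287399])}
rod [([274.0, 144.0, 8.0, 45.0], 0.74), ([186.0, 224.0, 60.0, 71.0], 0.73), ([292.0, 164.0, 11.0, 30.0], 0.61), ([282.0, 206.0, 8.0, 31.0], 0.56)]
bracket [([187.0, 221.0, 60.0, 73.0], 0.9)]
rod_grip [([274.0, 144.0, 12.0, 39.0], 0.66), ([292.0, 164.0, 15.0, 35.0], 0.49)]
stand_mouth [([288.0, 186.0, 33.0, 36.0], 0.94)]
bracket_top [([188.0, 226.0, 68.0, 73.0], 0.86), ([343.0, 283.0, 95.0, 88.0], 0.48)]
cup [([189.0, 223.0, 65.0, 74.0], 0.95)]
top {'camera_matrix': array([[500.4118423 ,   0.        , 279.17775557],
       [  0.        , 500.4118423 , 207.73136122],
       [  0.        ,   0.        ,   1.        ]]), 'R': array([[ 0.00246848, -0.99999287, -0.00285699],
       [-0.97587044, -0.0017
[... 526 characters left out ...]
.0], 0.95)]
{'time': 0.7, 'joint_positions': array([ 1.23459178e+00,  2.76339005e-01, -2.63784414e-02,  1.26802067e+00,
       -1.22981097e-05,  1.46738762e+00]), 'dq': array([ 0.00014012, -0.00049246,  0.00018336, -0.00116861,  0.00037248,
       -0.00049374]), 'joint_efforts': array([ 1.39842363e-03, -4.45325196e+01,  2.95481032e+01,  6.10225907e-04,
        1.14110301e-04, -1.93876744e-06]), 'ee_pos': array([144.20472381, 608.13552082, 250.36138875]), 'orientation': array([1.16135263e-01, 9.93233407e-01, 2.70621353e-05, 1.23467754e-05]), 'contact_force': array([-1.16248527,  0.74063806,  0.18549989]), 'moment': array([ 0.07360387,  0.02996842, -0.04660114]), 'opening': 1.0060631842522023}
```

Run:
```python
import cv2,numpy as np
t=cv2.imread("pics/top0.png"); s=cv2.imread("pics/scene0.png")
a=cv2.resize(t[190:320,160:380],(792,468),interpolation=cv2.INTER_CUBIC)
cv2.imwrite("pics/a.png",a)
b=cv2.resize(s[100:320,130:400],(736,600),interpolation=cv2.INTER_CUBIC)
cv2.imwrite("pics/b.png",b)
```

```text
(no output)
```

View pics/a.png

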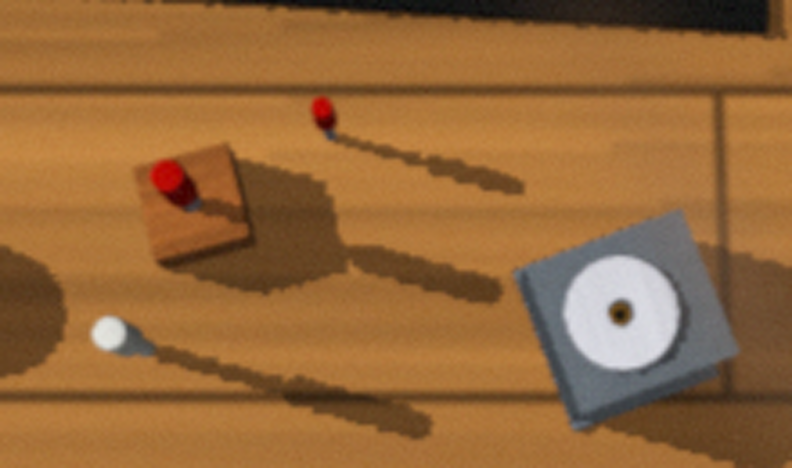

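View pics/b.png

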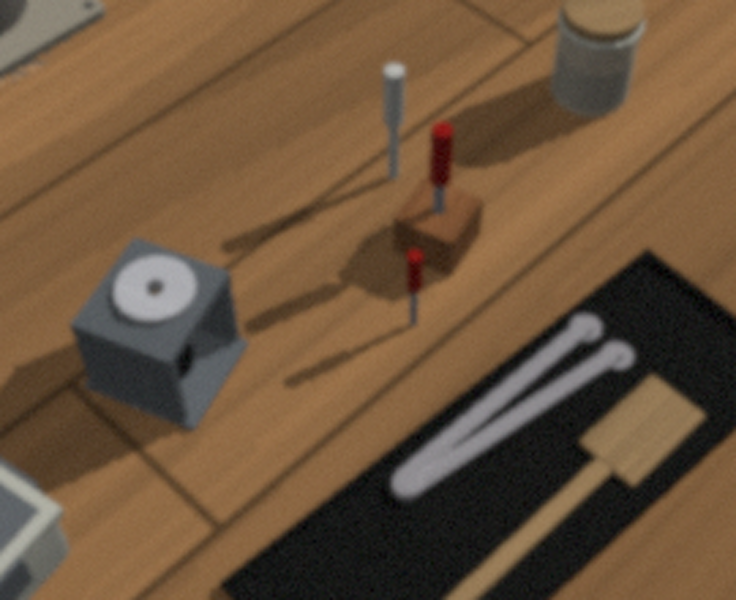

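View pics/top0.png

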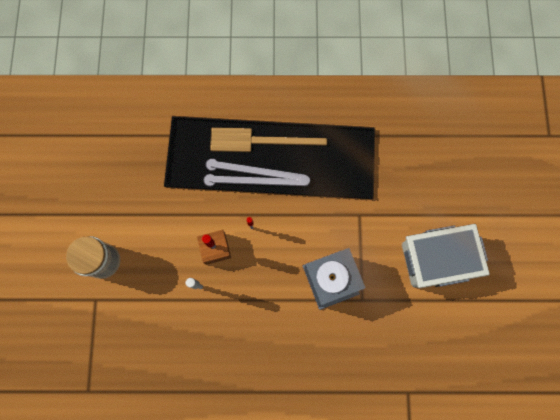

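```bash
cat > h.py <<'E'
import cv2, numpy as np
from scipy.optimize import least_squares
from station import vision
def proj(n,X):
    c=vision.calibration(n); p=c["camera_matrix"]@(c["R"]@np.asarray(X,float)+c["t"]); return p[:2]/p[2]
def ray(n,uv,z):
    c=vision.calibration(n); d=c["R"].T@np.linalg.inv(c["camera_matrix"])@[*uv,1]; o=-c["R"].T@c["t"]
    return o+d*(z-o[2])/d[2]
def blobs(mask,amin=8):
    k,l,s,c=cv2.connectedComponentsWithStats(mask.astype(np.uint8)); 
    return [(c[i].round(2).tolist(),int(s[i,4]),s[i,:4].tolist()) for i in range(1,k) if s[i,4]>=amin]
def red(im):
    a=im.astype(int); return (a[...,0]>70)&(a[...,0]>3.0*a[...,1])&(a[...,0]>3*a[...,2])
E
python3 - <<'E'
from h import *
for n,roi in (("top",(310,355,255,300)),("scene",(165,210,185,225))):
    f=np.load(f"/tmp/{n}.npz"); im=f["im"]
    for b in blobs(red(im)): print(n,"red",b,ray(n,b[0],110).round(1), "small?",ray(n,b[0],70).round(1))
    a=im.astype(int); m=(a.min(2)>130)&(a.max(2)-a.min(2)<45); M=np.zeros_like(m); x0,x1,y0,y1=roi; M[y0:y1,x0:x1]=m[y0:y1,x0:x1]
    cs=cv2.findContours(M.astype(np.uint8),0,1)[0]; c=max(cs,key=cv2.contourArea)
    e=cv2.fitEllipse(cv2.convexHull(c)); print(n,"flange",e,ray(n,e[0],98).round(1))
for z in(45,):
  print("stand corners", [ray("top",(160+x/3.6,190+y/3.6),z).round(1) for x,y in ((135,170),(230,145),(250,236),(157,258))])
  print("stand corners bore hole",ray("top",(160+195/3.6,190+205/3.6),45).round(1))
print("bracket corners",[ray("top",(160+x/3.6,190+y/3.6),92).round(1) for x,y in ((515,272),(683,212),(737,355),(578,418))])
print("bore",ray("top",(332.5,276.7),98),ray("scene",(130+155/2.726,100+288/2.727),98))
print("white top",ray("top",(160+108/3.6,190+333/3.6),130),ray("top",(160+152/3.6,190+352/3.6),0))
print("small",ray("top",(160+333/3.6,190+135/3.6),0))
E
```

```text
top red ([249.32, 220.65], 37, [247, 217, 6, 9]) [579.   40.7 110. ] small? [586.9  43.2  70. ]
top red ([206.88, 239.67], 83, [202, 235, 11, 12]) [541.3 122.4 110. ] small? [547.6 128.4  70. ]
top flange ((331.948974609375, 276.4621887207031), (31.716699600219727, 32.43364715576172), 130.1867218017578) [ 471.9 -119.8   98. ]
scene red ([291.89, 148.34], 35, [289, 145, 7, 7]) [526.2 137.3 110. ] small? [500.4 166.7  70. ]
scene red ([281.77, 193.77], 26, [279, 191, 6, 6]) [600.   28.8 110. ] small? [578.1  52.4  70. ]
scene flange ((186.3892364501953, 205.00030517578125), (23.216678619384766, 30.125083923339844), 79.9897689819336) [ 475.9 -122.    98. ]
stand corners [array([556.6, 151.7,  45. ]), array([571.3,  97.4,  45. ]), array([518.6,  84.6,  45. ]), array([505.9, 137.3,  45. ])]
stand corners bore hole [536.4 116.6  45. ]
bracket corners [array([493.5, -64.5,  92. ]), array([ 526.4, -156.5,   92. ]), array([ 449.2, -183.3,   92. ]), array([415.8, -97.4,  92. ])]
bore [ 471.451685   -120.87614575   98.        ] [ 477.84000809 -122.33650052   98.        ]
white top [457.43793502 148.16370684 130.        ] [455.71760883 145.20008957   0.        ]
small [585.51729833  40.59175745   0.        ]
```

```bash
cat >> h.py <<'E'
def hull(n,xy,z0,z1,r,dx=0,dy=0):
    th=np.linspace(0,2*np.pi,24)
    P=np.array([proj(n,[xy[0]+dx*(z-z0)+r*np.cos(t),xy[1]+dy*(z-z0)+r*np.sin(t),z]) for z in(z0,z1) for t in th],np.float32)
    M=cv2.moments(cv2.convexHull(P)); return np.array([M["m10"]/M["m00"],M["m01"]/M["m00"]])
def fitcyl(n,uv,z0,z1,r,x0):
    return least_squares(lambda p:hull(n,p,z0,z1,r)-uv,x0).x
def red2(im):
    a=im.astype(int); return (a[...,0]>45)&(a[...,0]>2.6*a[...,1])&(a[...,0]>2.2*a[...,2])
E
python3 - <<'E'
from h import *
for n in("top","scene"):
    im=np.load(f"/tmp/{n}.npz")["im"]
    for b in blobs(red2(im)):
        print(n,b, fitcyl(n,b[0],80,140,9,[540,120]).round(1))
print(ray("top",(160+167/3.6,190+173/3.6),140), np.linalg.norm([0]))
im=np.load("/tmp/scene.npz")["im"]; print(im[142:172:2,291].tolist())
E
```

```text
top ([249.39, 220.93], 44, [247, 217, 6, 9]) [578.   38.6]Traceback (most recent call last):
  File "<stdin>", line 5, in <module>
  File "h.py", line 19, in fitcyl
    return least_squares(lambda p:hull(n,p,z0,z1,r)-uv,x0).x
           ~~~~~~~~~~~~~^^^^^^^^^^^^^^^^^^^^^^^^^^^^^^^^^^
    return func(*args, **kwargs)
    result = trf(vector_fun.fun, vector_fun.jac, x0, f0, J0, lb, ub, ftol, xtol,
                 gtol, max_nfev, x_scale, loss_function, tr_solver,
                 tr_options.copy(), verbose, callback=callback_wrapped)
    return trf_no_bounds(
        fun, jac, x0, f0, J0, ftol, xtol, gtol, max_nfev, x_scale,
        loss_function, tr_solver, tr_options, verbose, callback=callback)
    f_new = fun(x_new)
    self._update_fun()
    ~~~~~~~~~~~~~~~~^^
    self.f = self.fun_wrapped(xp_copy(self.x))
             ~~~~~~~~~~~~~~~~^^^^^^^^^^^^^^^^^
    return np.atleast_1d(self.fun(x))
                         ~~~~~~~~^^^
    return self.f(x, *self.args, **self.kwargs)
           ~~~~~~^^^^^^^^^^^^^^^^^^^^^^^^^^^^^^
  File "h.py", line 19, in <lambda>
    return least_squares(lambda p:hull(n,p,z0,z1,r)-uv,x0).x
                                  ~~~~^^^^^^^^^^^^^
  File "h.py", line 16, in hull
    P=np.array([proj(n,[xy[0]+dx*(z-z0)+r*np.cos(t),xy[1]+dy*(z-z0)+r*np.sin(t),z]) for z in(z0,z1) for t in th],np.float32)
                ~~~~^^^^^^^^^^^^^^^^^^^^^^^^^^^^^^^^^^^^^^^^^^^^^^^^^^^^^^^^^^^^^^^
  File "h.py", line 5, in proj
    c=vision.calibration(n); p=c["camera_matrix"]@(c["R"]@np.asarray(X,float)+c["t"]); return p[:2]/p[2]
ValueError: time passes only in moves, steps and waits
```

```bash
python3 -m handwheel '[{"xyz":[-6,-6,0],"delta_rot":[0,0,-0.117],"hand":1},{"xyz":[-6,-6,0],"delta_rot":[0,0,-0.1158],"hand":1},{"xyz":[-6,-6,0],"delta_rot":[0,0,0],"hand":1},{"xyz":[-6,-6,0],"delta_rot":[0,0,0],"hand":1},{"xyz":[-6,-6,0],"delta_rot":[0,0,0],"hand":1},{"xyz":[-6,-6,0],"delta_rot":[0,0,0],"hand":1},{"xyz":[0,-6,0],"delta_rot":[0,0,0],"hand":1},{"xyz":[0,0,0],"delta_rot":[0,0,0],"hand":1},{"xyz":[0,0,0],"delta_rot":[0,0,0],"hand":1},{"xyz":[0,0,0],"delta_rot":[0,0,0],"hand":1}]'
```

```text
time: 1.95
ee_pos: [392.6, 270.2, 250.5]
orientation: [-0.001, 1.0, 0.0, 0.0]
contact_force: [0.1, -0.1, 0.5]
opening: 0.996
```

```bash
sed -i 's/^def proj/C={n:vision.calibration(n) for n in ("top","scene")}\ndef proj/; s/c=vision.calibration(n)/c=C[n]/' h.py
python3 - <<'E'
from h import *
for n in("top","scene"):
    im=np.load(f"/tmp/{n}.npz")["im"]
    for b in blobs(red2(im)):
        print(n,b, fitcyl(n,b[0],80,140,9,[540,120]).round(1))
    for xy in ((540,119),): print("pred",hull(n,xy,80,140,9),[proj(n,[*xy,z]).round(1) for z in(80,140)])
print(ray("top",(160+167/3.6,190+173/3.6),140))
im=np.load("/tmp/scene.npz")["im"]; print(im[142:172:3,291].tolist())
E
```

```text
top ([249.39, 220.93], 44, [247, 217, 6, 9]) [578.   38.6]
top ([207.66, 240.19], 111, [202, 234, 13, 13]) [539.9 120.5]
pred [208.41858334 240.11948128] [array([210.7, 242.7]), array([206.4, 237.9])]
scene ([291.61, 155.18], 126, [289, 145, 7, 22]) [540.9 120.3]
scene ([281.77, 197.22], 65, [279, 191, 7, 15]) [540. 120.]
pred [290.74077235 155.50695625] [array([290.3, 165.1]), array([291.2, 146.1])]
[539.63976955 118.96761204 140.        ]
[[121, 88, 57], [141, 53, 37], [132, 21, 21], [71, 12, 13], [62, 8, 13], [67, 20, 17], [64, 13, 15], [61, 15, 11], [64, 19, 16], [62, 52, 51]]
```

```bash
python3 -m handwheel '[{"xyz":[-5,-5,0],"delta_rot":[0,0,0],"hand":1},{"xyz":[-5,-5,0],"delta_rot":[0,0,0],"hand":1},{"xyz":[-4.77,-4.99,0],"delta_rot":[0,0,0],"hand":1},{"xyz":[0,0,0],"delta_rot":[0,0,0],"hand":1},{"xyz":[0,0,0],"delta_rot":[0,0,0],"hand":1}]'
python3 - <<'E'
from station import ctrl,vision
import cv2,numpy as np
from h import *
for n in("top","scene"):
    im,d=vision.read_camera(n)
    np.savez(f"/tmp/{n}1.npz",im=im)
    print(n,[(b, fitcyl(n,b[0],80,140,9,[540,120]).round(1)) for b in blobs(red2(im))])
    if n=="scene": cv2.imwrite("pics/s1.png",cv2.resize(im[60:270,170:400,::-1],(690,630-40)))
print(ctrl.sense()["ee_pos"])
E
```

```text
time: 2.58
ee_pos: [523.9, 136.5, 250.0]
orientation: [-0.001, 1.0, 0.0, -0.001]
contact_force: [-1.7, 1.7, 0.2]
opening: 0.999
top [(([249.39, 220.93], 44, [247, 217, 6, 9]), array([578. ,  38.6])), (([208.07, 243.22], 41, [204, 240, 10, 7]), array([534. , 119.5]))]
scene [(([291.6, 155.22], 125, [289, 145, 7, 23]), array([540.7, 120. ])), (([281.76, 197.36], 66, [279, 191, 7, 16]), array([540., 120.]))]
[523.24237163 137.03921393 250.14113691]
```

View pics/s1.png

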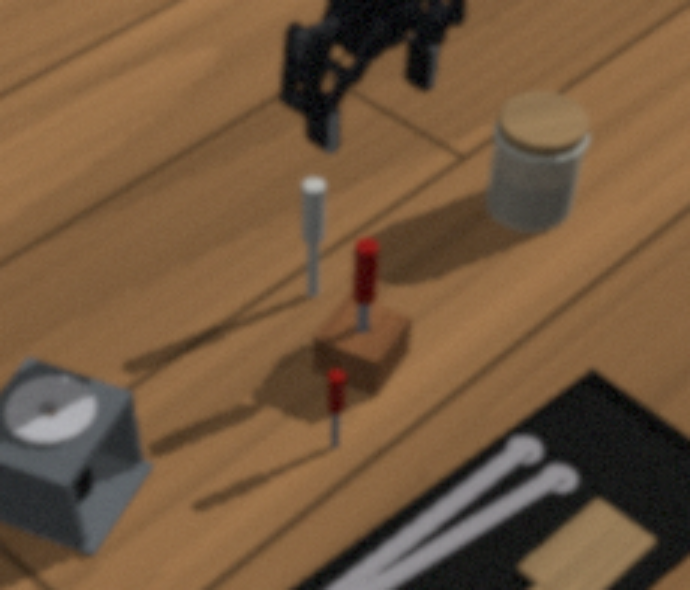

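```bash
python3 -m handwheel '[{"xyz":[-1.71,-1.67,0],"delta_rot":[0,0,0],"hand":1},{"xyz":[0,0,4],"delta_rot":[0,0,0],"hand":1},{"xyz":[0,0,3],"delta_rot":[0,0,0],"hand":1},{"xyz":[0,0,4],"delta_rot":[0,0,0],"hand":1},{"xyz":[0,0,3],"delta_rot":[0,0,0],"hand":1},{"xyz":[0,0,0],"delta_rot":[0,0,0],"hand":1},{"xyz":[0,0,0],"delta_rot":[0,0,0],"hand":1}]'
```

```text
time: 3.55
ee_pos: [542.4, 119.0, 111.5]
orientation: [-0.0, 1.0, 0.0, 0.001]
contact_force: [0.2, 0.1, 0.9]
opening: 1.002
```

```bash
python3 -m handwheel '[{"xyz":[0.2,0.12,0.1],"delta_rot":[0,0,0],"hand":1},{"xyz":[0,0,0],"delta_rot":[0,0,0],"hand":1},{"xyz":[0,0,0],"delta_rot":[0,0,0],"hand":1}]'; python3 -c "
from station import ctrl
s=ctrl.sense();print(s['ee_pos'],s['dq'])"
```

```text
time: 3.92
ee_pos: [539.7, 120.2, 110.0]
orientation: [-0.0, 1.0, 0.0, 0.001]
contact_force: [0.1, 0.3, 0.2]
opening: 0.996
[539.65736617 120.16098601 110.03656293] [-1.92920062e-03  5.48618391e-03 -1.52746540e-03  3.87331249e-05
 -6.34655571e-04 -1.07661369e-03]
```

Good alignment; close.

```bash
python3 -m handwheel '[{"xyz":[0,0,0],"delta_rot":[0,0,0],"hand":0},{"xyz":[0,0,0],"delta_rot":[0,0,0],"hand":0},{"xyz":[0,0,0],"delta_rot":[0,0,0],"hand":0},{"xyz":[0,0,0],"delta_rot":[0,0,0],"hand":0},{"xyz":[0,0,0],"delta_rot":[0,0,0],"hand":0},{"xyz":[0,0,0],"delta_rot":[0,0,0],"hand":0}]'
```

```text
time: 4.68
ee_pos: [539.3, 119.8, 109.4]
orientation: [0.0, 1.0, -0.0, 0.0]
contact_force: [-0.4, -1.9, 0.9]
opening: 0.199
```

```bash
python3 -m handwheel '[{"xyz":[0,0,-1.5],"delta_rot":[0,0,0],"hand":0},{"xyz":[0,0,-2],"delta_rot":[0,0,0],"hand":0},{"xyz":[0,0,-2.5],"delta_rot":[0,0,0],"hand":0},{"xyz":[0,0,-4],"delta_rot":[0,0,0],"hand":0},{"xyz":[0,0,-2],"delta_rot":[0,0,0],"hand":0},{"xyz":[1,-4,0],"delta_rot":[0,0,0],"hand":0},{"xyz":[1.5,-5,0],"delta_rot":[0,0,0],"hand":0},{"xyz":[1.5,-5,0],"delta_rot":[0,0,0],"hand":0},{"xyz":[1,-4,0],"delta_rot":[0,0,0],"hand":0},{"xyz":[0,0,0],"delta_rot":[0,0,0],"hand":0},{"xyz":[0,0,0],"delta_rot":[0,0,0],"hand":0}]'
python3 - <<'E'
from h import *
from station import ctrl
from scipy.spatial.transform import Rotation as R
s=ctrl.sense(); print(s["ee_pos"],R.from_quat(s["orientation"]).as_matrix().round(4),s["contact_force"],s["opening"])
for n in("top","scene"):
    im,d=vision.read_camera(n); np.savez(f"/tmp/{n}2.npz",im=im,d=d)
    print(n,[b for b in blobs(red2(im))], [proj(n,s["ee_pos"]+np.array([0,0,z])) for z in(-100,-30,30)])
    cv2.imwrite(f"pics/{n}2.png",im[:,:,::-1])
s=cv2.imread("pics/scene2.png"); t=cv2.imread("pics/top2.png")
o=np.hstack([cv2.resize(s[100:240,140:270],(390,420),interpolation=2),cv2.resize(t[200:340,240:370],(390,420),interpolation=2)])
cv2.imwrite("pics/c2.png",o)
E
```

```text
time: 6.05
ee_pos: [489.3, -59.6, 229.8]
orientation: [0.0, 1.0, 0.0, 0.0]
contact_force: [-0.2, 0.4, -1.7]
opening: 0.196
[489.3383529  -59.55838537 229.83157769] [[-1.e+00  3.e-04  7.e-04]
 [ 3.e-04  1.e+00  9.e-04]
 [-7.e-04  9.e-04 -1.e+00]] [-0.17164169  0.41417823 -1.70437403] 0.19641104243592075
top [([249.33, 220.98], 45, [247, 217, 6, 9])] [array([301.33363752, 265.61720204]), array([302.95666773, 261.37525814]), array([304.56510731, 257.17144827])]
scene [([209.8, 145.4], 123, [206, 133, 8, 28]), ([281.78, 197.19], 67, [279, 191, 7, 15])] [array([212.43942505, 181.78649651]), array([208.74786766, 158.03791631]), array([205.19821241, 135.202223  ])]
```

View pics/c2.png

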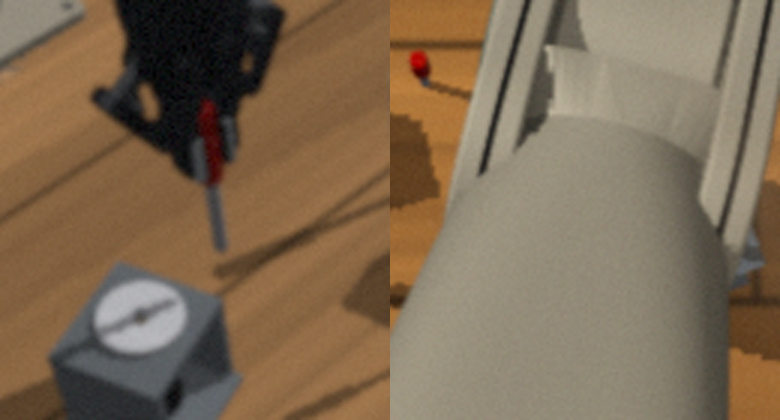

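```bash
python3 -m handwheel '[{"xyz":[0.8,-3.1,0],"delta_rot":[0,0,0],"hand":0},{"xyz":[0.83,-3,0],"delta_rot":[0,0,0],"hand":0},{"xyz":[0,0,1.1],"delta_rot":[0,0,0],"hand":0},{"xyz":[0,0,0.7],"delta_rot":[0,0,0],"hand":0},{"xyz":[0,0,0],"delta_rot":[0,0,0],"hand":0},{"xyz":[0,0,0],"delta_rot":[0,0,0],"hand":0}]'
python3 - <<'E'
from h import *
from station import ctrl
s=ctrl.sense(); p=s["ee_pos"]; print(p,s["contact_force"])
n="scene"; im,d=vision.read_camera(n); np.savez("/tmp/scene3.npz",im=im)
cv2.imwrite("pics/c3.png",cv2.resize(im[140:240,140:240,::-1],(600,600),interpolation=2))
print([proj(n,p+np.array([0,0,z])).round(1) for z in(-100,-30,30)])
print("flange centre pred from top est",proj(n,[472,-120.2,98]), "dx,dy px/mm",proj(n,[473,-120.2,98])-proj(n,[472,-120.2,98]),proj(n,[472,-119.2,98])-proj(n,[472,-120.2,98]))
E
```

```text
time: 6.9
ee_pos: [473.1, -120.2, 211.2]
orientation: [-0.001, 1.0, 0.0, -0.0]
contact_force: [0.2, -0.3, -1.6]
opening: 0.194
[ 473.11737002 -120.16316409  211.24828325] [ 0.20361577 -0.30151301 -1.58205474]
[array([185.3, 199.7]), array([179.9, 176.9]), array([174.7, 155. ])]
flange centre pred from top est [185.85809845 203.41943869] dx,dy px/mm [0.3115646  0.27326107] [ 0.38384483 -0.27527164]
```

View pics/c3.png

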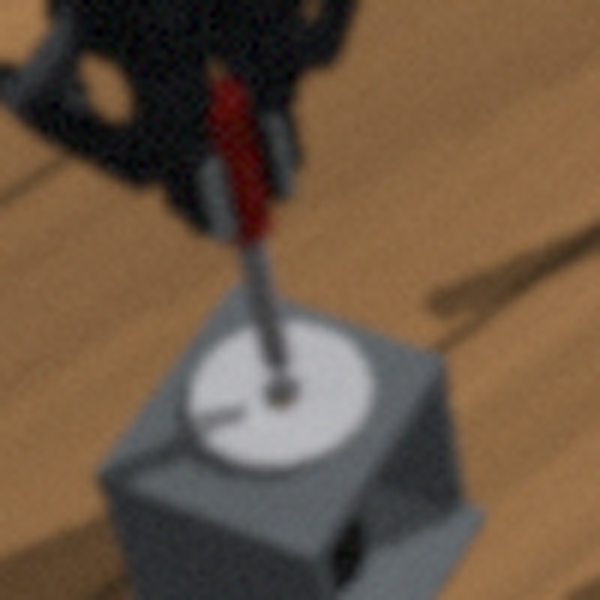

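```bash
python3 -m handwheel '[{"xyz":[0.16,0.02,0],"delta_rot":[0,0,0],"hand":0},{"xyz":[0,0,0.5],"delta_rot":[0,0,0],"hand":0},{"xyz":[0,0,0.5],"delta_rot":[0,0,0],"hand":0},{"xyz":[0,0,0],"delta_rot":[0,0,0],"hand":0},{"xyz":[0,0,0],"delta_rot":[0,0,0],"hand":0}]'
```

```text
time: 7.58
ee_pos: [471.3, -120.7, 201.2]
orientation: [0.0, 1.0, 0.0, -0.0]
contact_force: [-0.1, -1.0, -0.7]
opening: 0.194
```

Run:
```python
from h import *
from station import ctrl
s=ctrl.sense(); p=s["ee_pos"]; print(p,s["contact_force"])
n="scene"; im,d=vision.read_camera(n)
cv2.imwrite("pics/c4.png",cv2.resize(im[170:230,160:220,::-1],(600,600),interpolation=2))
print([proj(n,p+np.array([0,0,z])).round(2) for z in(-100,-30)])
```

```text
[ 471.29168091 -120.7136298   201.20462711] [-0.13716822 -1.04392157 -0.73994452]
[array([185.21, 202.41]), array([179.85, 180.03])]
```

View pics/c4.png

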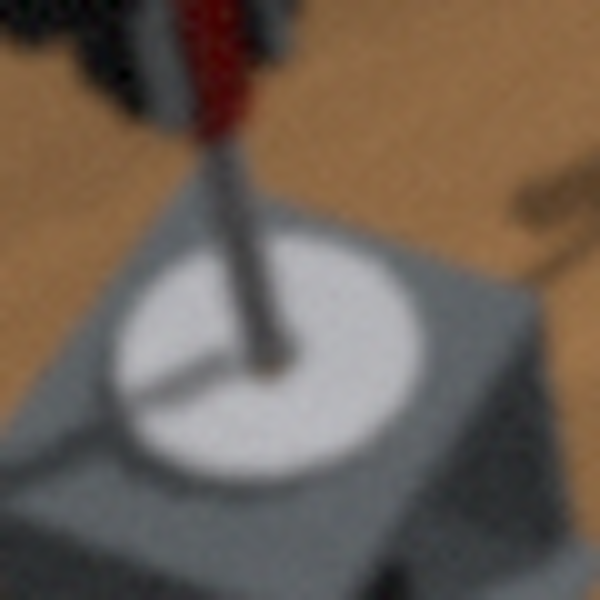

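```bash
python3 -m handwheel '[{"xyz":[0.07,0.08,0],"delta_rot":[0,0,0],"hand":0},{"xyz":[0,0,0.2],"delta_rot":[0,0,0],"hand":0},{"xyz":[0,0,0.15],"delta_rot":[0,0,0],"hand":0},{"xyz":[0,0,0.1],"delta_rot":[0,0,0],"hand":0},{"xyz":[0,0,0],"delta_rot":[0,0,0],"hand":0}]'
```

```text
time: 8.25
ee_pos: [470.5, -119.9, 196.6]
orientation: [0.0, 1.0, 0.0, -0.0]
contact_force: [-0.1, -0.2, -0.9]
opening: 0.193
```

```bash
python3 -m handwheel '[{"xyz":[0,0,0.15],"delta_rot":[0,0,0],"hand":0},{"xyz":[0,0,0.1],"delta_rot":[0,0,0],"hand":0},{"xyz":[0,0,0],"delta_rot":[0,0,0],"hand":0}]'
```

```text
time: 8.62
ee_pos: [470.6, -119.9, 194.2]
orientation: [-0.0, 1.0, 0.0, -0.0]
contact_force: [-0.6, -0.7, -1.0]
opening: 0.2
```

```bash
python3 -m handwheel '[{"xyz":[0,0,0.15],"delta_rot":[0,0,0],"hand":0},{"xyz":[0,0,0.1],"delta_rot":[0,0,0],"hand":0},{"xyz":[0,0,0],"delta_rot":[0,0,0],"hand":0}]'
```

```text
time: 9.0
ee_pos: [470.6, -119.9, 191.7]
orientation: [-0.0, 1.0, 0.0, -0.0]
contact_force: [0.4, -0.6, -1.3]
opening: 0.191
```

```bash
python3 -m handwheel '[{"xyz":[0,0,0.1],"delta_rot":[0,0,0],"hand":0},{"xyz":[0,0,0.1],"delta_rot":[0,0,0],"hand":0},{"xyz":[0,0,0],"delta_rot":[0,0,0],"hand":0}]'
```

```text
time: 9.38
ee_pos: [470.5, -119.9, 189.7]
orientation: [0.0, 1.0, 0.0, -0.0]
contact_force: [-0.5, 0.3, -1.2]
opening: 0.192
```

```bash
python3 -m handwheel '[{"xyz":[0,0,0.08],"delta_rot":[0,0,0],"hand":0},{"xyz":[0,0,0.04],"delta_rot":[0,0,0],"hand":0},{"xyz":[0,0,0],"delta_rot":[0,0,0],"hand":0}]'
```

```text
time: 9.75
ee_pos: [470.6, -119.9, 188.6]
orientation: [-0.0, 1.0, 0.0, -0.0]
contact_force: [0.1, 0.3, -1.2]
opening: 0.197
```

```bash
python3 -m handwheel '[{"xyz":[0,0,0.06],"delta_rot":[0,0,0],"hand":0},{"xyz":[0,0,0.04],"delta_rot":[0,0,0],"hand":0},{"xyz":[0,0,0],"delta_rot":[0,0,0],"hand":0}]'
```

```text
time: 10.12
ee_pos: [470.6, -119.9, 187.6]
orientation: [-0.0, 1.0, 0.0, -0.0]
contact_force: [0.2, -0.3, -1.5]
opening: 0.192
```

```bash
python3 -m handwheel '[{"xyz":[0,0,0.06],"delta_rot":[0,0,0],"hand":0},{"xyz":[0,0,0.04],"delta_rot":[0,0,0],"hand":0},{"xyz":[0,0,0],"delta_rot":[0,0,0],"hand":0}]'
```

```text
time: 10.5
ee_pos: [470.6, -119.9, 186.6]
orientation: [-0.0, 1.0, 0.0, -0.0]
contact_force: [-0.4, -0.4, -1.3]
opening: 0.192
```

```bash
python3 -m handwheel '[{"xyz":[0,0,0.06],"delta_rot":[0,0,0],"hand":0},{"xyz":[0,0,0.04],"delta_rot":[0,0,0],"hand":0},{"xyz":[0,0,0],"delta_rot":[0,0,0],"hand":0}]'
```

```text
time: 10.88
ee_pos: [470.6, -119.9, 185.6]
orientation: [0.0, 1.0, 0.0, -0.0]
contact_force: [0.3, 0.2, -1.1]
opening: 0.192
```

```bash
python3 -m handwheel '[{"xyz":[0,0,0.06],"delta_rot":[0,0,0],"hand":0},{"xyz":[0,0,0.04],"delta_rot":[0,0,0],"hand":0},{"xyz":[0,0,0],"delta_rot":[0,0,0],"hand":0}]'
```

```text
time: 11.25
ee_pos: [470.9, -120.0, 185.2]
orientation: [-0.0, 1.0, -0.0, 0.0]
contact_force: [-1.0, 0.5, 3.5]
opening: 0.195
```

```bash
python3 -m handwheel '[{"xyz":[0,0,0.05],"delta_rot":[0,0,0],"hand":0},{"xyz":[0,0,0.05],"delta_rot":[0,0,0],"hand":0},{"xyz":[0,0,0],"delta_rot":[0,0,0],"hand":0}]'
```

```text
time: 11.62
ee_pos: [471.2, -120.1, 185.0]
orientation: [-0.0, 1.0, -0.0, 0.001]
contact_force: [-2.1, 0.9, 8.4]
opening: 0.195
```

```bash
python3 -m handwheel '[{"xyz":[0,0,0.03],"delta_rot":[0,0,0],"hand":0},{"xyz":[0,0,0.03],"delta_rot":[0,0,0],"hand":0},{"xyz":[0,0,0],"delta_rot":[0,0,0],"hand":0}]'
```

```text
time: 12.0
ee_pos: [471.1, -120.1, 184.2]
orientation: [-0.0, 1.0, -0.0, 0.001]
contact_force: [-2.0, 0.8, 7.2]
opening: 0.194
```

```bash
python3 -m handwheel '[{"xyz":[0,0,0.03],"delta_rot":[0,0,0],"hand":0},{"xyz":[0,0,0.03],"delta_rot":[0,0,0],"hand":0},{"xyz":[0,0,0],"delta_rot":[0,0,0],"hand":0}]'
```

```text
time: 12.38
ee_pos: [471.3, -120.1, 184.1]
orientation: [-0.0, 1.0, -0.0, 0.001]
contact_force: [-2.4, 0.6, 10.3]
opening: 0.195
```

```bash
python3 -m handwheel '[{"xyz":[0,0,0.03],"delta_rot":[0,0,0],"hand":0},{"xyz":[0,0,0.03],"delta_rot":[0,0,0],"hand":0},{"xyz":[0,0,0.03],"delta_rot":[0,0,0],"hand":0},{"xyz":[0,0,0.03],"delta_rot":[0,0,0],"hand":0}]'
```

```text
time: 12.88
ee_pos: [471.2, -120.1, 182.6]
orientation: [-0.0, 1.0, -0.0, 0.001]
contact_force: [-1.6, 0.2, 10.2]
opening: 0.2
```

```bash
python3 -m handwheel '[{"xyz":[0,0,0.03],"delta_rot":[0,0,0],"hand":0},{"xyz":[0,0,0.03],"delta_rot":[0,0,0],"hand":0},{"xyz":[0,0,0.03],"delta_rot":[0,0,0],"hand":0},{"xyz":[0,0,0.03],"delta_rot":[0,0,0],"hand":0}]'
```

```text
time: 13.38
ee_pos: [471.1, -120.1, 181.3]
orientation: [-0.0, 1.0, -0.0, 0.001]
contact_force: [-1.6, -0.0, 7.6]
opening: 0.195
```

```bash
python3 -m handwheel '[{"xyz":[0,0,0.03],"delta_rot":[0,0,0],"hand":0},{"xyz":[0,0,0.03],"delta_rot":[0,0,0],"hand":0},{"xyz":[0,0,0.03],"delta_rot":[0,0,0],"hand":0},{"xyz":[0,0,0.03],"delta_rot":[0,0,0],"hand":0}]'
```

```text
time: 13.88
ee_pos: [470.7, -120.0, 178.6]
orientation: [-0.0, 1.0, -0.0, 0.0]
contact_force: [-0.0, -0.5, -0.1]
opening: 0.198
```

```bash
python3 -m handwheel '[{"xyz":[0,0,0.03],"delta_rot":[0,0,0],"hand":0},{"xyz":[0,0,0.03],"delta_rot":[0,0,0],"hand":0},{"xyz":[0,0,0.03],"delta_rot":[0,0,0],"hand":0},{"xyz":[0,0,0.03],"delta_rot":[0,0,0],"hand":0}]'
```

```text
time: 14.38
ee_pos: [470.5, -119.8, 177.4]
orientation: [0.0, 1.0, 0.0, -0.0]
contact_force: [0.9, -0.4, -0.4]
opening: 0.194
```

```bash
python3 -m handwheel '[{"xyz":[0,0,0.03],"delta_rot":[0,0,0],"hand":0},{"xyz":[0,0,0.03],"delta_rot":[0,0,0],"hand":0},{"xyz":[0,0,0.03],"delta_rot":[0,0,0],"hand":0},{"xyz":[0,0,0.03],"delta_rot":[0,0,0],"hand":0}]'
```

```text
time: 14.88
ee_pos: [470.6, -119.9, 176.4]
orientation: [-0.0, 1.0, 0.0, 0.0]
contact_force: [0.5, -0.3, -0.2]
opening: 0.195
```

```bash
python3 -m handwheel '[{"xyz":[0,0,0.03],"delta_rot":[0,0,0],"hand":0},{"xyz":[0,0,0.03],"delta_rot":[0,0,0],"hand":0},{"xyz":[0,0,0.03],"delta_rot":[0,0,0],"hand":0},{"xyz":[0,0,0.03],"delta_rot":[0,0,0],"hand":0}]'
```

```text
time: 15.38
ee_pos: [470.7, -119.9, 175.2]
orientation: [0.0, 1.0, -0.0, 0.0]
contact_force: [-0.2, -0.5, -1.6]
opening: 0.197
```

```bash
python3 -m handwheel '[{"xyz":[0,0,0.04],"delta_rot":[0,0,0],"hand":0},{"xyz":[0,0,0.04],"delta_rot":[0,0,0],"hand":0},{"xyz":[0,0,0.04],"delta_rot":[0,0,0],"hand":0},{"xyz":[0,0,0.04],"delta_rot":[0,0,0],"hand":0}]'
```

```text
time: 15.88
ee_pos: [470.6, -119.9, 173.6]
orientation: [-0.0, 1.0, 0.0, -0.0]
contact_force: [-0.3, -0.2, -0.6]
opening: 0.195
```

```bash
python3 -m handwheel '[{"xyz":[0,0,0.04],"delta_rot":[0,0,0],"hand":0},{"xyz":[0,0,0.04],"delta_rot":[0,0,0],"hand":0},{"xyz":[0,0,0.04],"delta_rot":[0,0,0],"hand":0},{"xyz":[0,0,0.04],"delta_rot":[0,0,0],"hand":0}]'
```

```text
time: 16.38
ee_pos: [470.7, -119.9, 172.1]
orientation: [-0.0, 1.0, 0.0, 0.0]
contact_force: [0.2, 0.2, -1.3]
opening: 0.192
```

Run:
```python
from h import *
from station import ctrl
s=ctrl.sense(); p=s["ee_pos"]; print(p,s["contact_force"])
n="scene"; im,d=vision.read_camera(n)
a=cv2.resize(im[130:265,145:235,::-1],(400,600),interpolation=2)
b=cv2.resize(np.load("/tmp/scene.npz")["im"][130:265,145:235,::-1],(400,600),interpolation=2)
cv2.imwrite("pics/c5.png",np.hstack([b,a]))
print([proj(n,p+np.array([0,0,z])).round(2) for z in(-100,-30,30)])
```

```text
[ 470.67265136 -119.88143503  172.07409517] [ 0.24699241  0.2138693  -1.3391159 ]
[array([187.38, 210.57]), array([182.29, 189.26]), array([177.41, 168.84])]
```

View pics/c5.png

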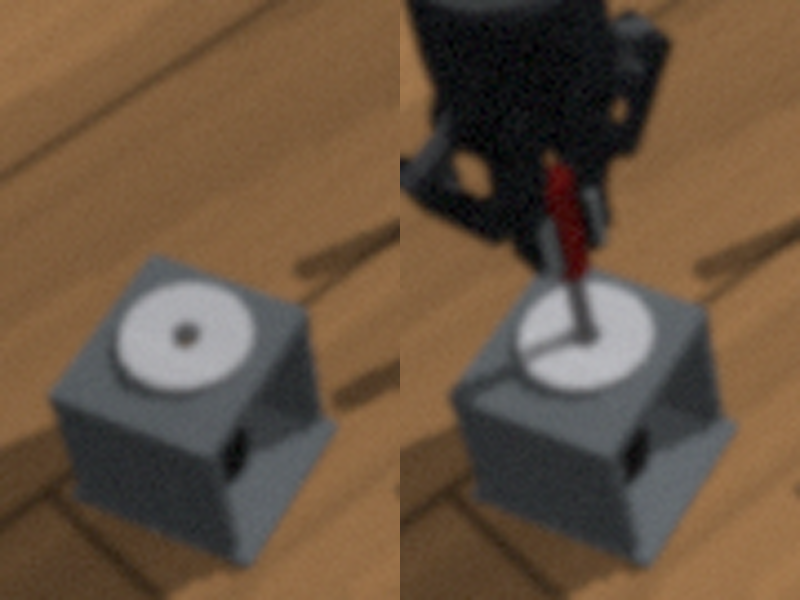

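```bash
python3 -m handwheel '[{"xyz":[0,0,0.05],"delta_rot":[0,0,0],"hand":0},{"xyz":[0,0,0.05],"delta_rot":[0,0,0],"hand":0},{"xyz":[0,0,0.05],"delta_rot":[0,0,0],"hand":0},{"xyz":[0,0,0.05],"delta_rot":[0,0,0],"hand":0},{"xyz":[0,0,0.05],"delta_rot":[0,0,0],"hand":0}]'
```

```text
time: 17.05
ee_pos: [470.6, -119.9, 169.5]
orientation: [-0.0, 1.0, -0.0, -0.0]
contact_force: [0.5, -0.3, -1.3]
opening: 0.196
```

```bash
python3 -m handwheel '[{"xyz":[0,0,0.05],"delta_rot":[0,0,0],"hand":0},{"xyz":[0,0,0.05],"delta_rot":[0,0,0],"hand":0},{"xyz":[0,0,0.05],"delta_rot":[0,0,0],"hand":0},{"xyz":[0,0,0.05],"delta_rot":[0,0,0],"hand":0},{"xyz":[0,0,0.05],"delta_rot":[0,0,0],"hand":0}]'
```

```text
time: 17.68
ee_pos: [470.7, -119.9, 167.0]
orientation: [0.0, 1.0, -0.0, 0.0]
contact_force: [-0.6, -0.5, -1.2]
opening: 0.196
```

```bash
python3 -m handwheel '[{"xyz":[0,0,0.05],"delta_rot":[0,0,0],"hand":0},{"xyz":[0,0,0.05],"delta_rot":[0,0,0],"hand":0},{"xyz":[0,0,0.05],"delta_rot":[0,0,0],"hand":0},{"xyz":[0,0,0.05],"delta_rot":[0,0,0],"hand":0},{"xyz":[0,0,0.05],"delta_rot":[0,0,0],"hand":0},{"xyz":[0,0,0.05],"delta_rot":[0,0,0],"hand":0}]'
```

```text
time: 18.42
ee_pos: [470.7, -119.9, 164.0]
orientation: [0.0, 1.0, -0.0, 0.0]
contact_force: [-0.4, -0.5, -1.7]
opening: 0.193
```

```bash
python3 -m handwheel '[{"xyz":[0,0,-0.5],"delta_rot":[0,0,0],"hand":0},{"xyz":[0,0,-1.5],"delta_rot":[0,0,0],"hand":0},{"xyz":[0,0,-2],"delta_rot":[0,0,0],"hand":0},{"xyz":[0,0,-2],"delta_rot":[0,0,0],"hand":0},{"xyz":[0,0,-1],"delta_rot":[0,0,0],"hand":0},{"xyz":[-1.4,4.8,0],"delta_rot":[0,0,0],"hand":0},{"xyz":[-1.4,4.8,0],"delta_rot":[0,0,0],"hand":0},{"xyz":[-1.4,4.8,0],"delta_rot":[0,0,0],"hand":0},{"xyz":[-1.4,4.8,0],"delta_rot":[0,0,0],"hand":0},{"xyz":[-1.27,4.78,0],"delta_rot":[0,0,0],"hand":0},{"xyz":[0,0,0],"delta_rot":[0,0,0],"hand":0},{"xyz":[0,0,0],"delta_rot":[0,0,0],"hand":0}]'
python3 - <<'E'
from h import *
from station import ctrl
for n in("top","scene"):
    im,d=vision.read_camera(n); np.savez(f"/tmp/{n}6.npz",im=im,d=d)
    if n=="top":
        print(im[272:282,328:337,0]); 
        print(np.load("/tmp/top.npz")["d"][272:282,328:337].round()); print(d[272:282,328:337].round())
        t=im
a=cv2.resize(t[255:300,310:355,::-1],(400,400),interpolation=2)
b=cv2.resize(np.load("/tmp/top.npz")["im"][255:300,310:355,::-1],(400,400),interpolation=2)
cv2.imwrite("pics/c6.png",np.hstack([b,a]))
E
```

```text
time: 19.92
ee_pos: [538.9, 119.8, 233.9]
orientation: [-0.0, 1.0, -0.0, -0.0]
contact_force: [-0.3, 0.5, -1.3]
opening: 0.191
[[130 132 133 132 127 132 130 132 133]
 [132 130 121  99  92  94 102 118 130]
 [131 115  87  70  69  68  74  91 119]
 [122  88  45  38  46  55  63  71 105]
 [121  78  43  32  29  40  57  63  91]
 [122 109  95  74  31  32  50  58  95]
 [125 110  91  91  51  27  40  65  96]
 [129 111  84  81  63  39  59  91 119]
 [128 122 114 101  91  78  92 122 126]
 [132 132 129 125 118 119 123 128 132]]
[[968. 968. 969. 968. 969. 964. 970. 968. 968.]
 [971. 969. 969. 975. 975. 977. 975. 969. 966.]
 [966. 968. 993. 976. 982. 979. 982. 975. 967.]
 [966. 967. 980. 977. 979. 980. 978. 977. 971.]
 [967. 977. 977. 978. 978. 978. 978. 977. 973.]
 [967. 968. 977. 979. 977. 979. 976. 981. 974.]
 [965. 964. 975. 979. 979. 977. 980. 984. 963.]
 [969. 966. 966. 974. 978. 976. 979. 969. 962.]
 [964. 963. 966. 962. 963. 967. 964. 966. 965.]
 [965. 966. 965. 964. 964. 965. 965. 966. 964.]]
[[ 969.  970.  970.  968.  968.  966.  970.  964.  966.]
 [ 969.  972.  967.  974.  974.  974.  968.  966.  965.]
 [ 967.  969.  995.  998.  993.  992.  982.  971.  967.]
 [ 969.  967. 1053. 1058. 1053. 1004.  993.  979.  968.]
 [ 965. 1056. 1053. 1052. 1054. 1052.  999.  988.  974.]
 [ 967.  968. 1032. 1036. 1054. 1055. 1052.  989.  972.]
 [ 965.  969. 1034. 1035. 1031. 1049. 1052.  988.  967.]
 [ 966.  964.  963. 1031. 1032. 1053. 1005.  967.  967.]
 [ 966.  964.  965.  963.  963.  965.  964.  966.  966.]
 [ 963.  969.  960.  965.  968.  963.  963.  966.  966.]]
```

View pics/c6.png

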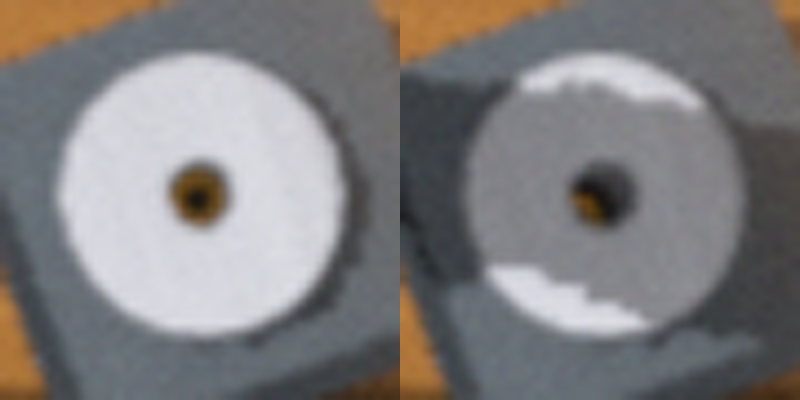

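```bash
python3 -m handwheel '[{"xyz":[-0.05,0,2],"delta_rot":[0,0,0],"hand":0},{"xyz":[0,0,2.5],"delta_rot":[0,0,0],"hand":0},{"xyz":[0,0,2.5],"delta_rot":[0,0,0],"hand":0},{"xyz":[0,0,1.2],"delta_rot":[0,0,0],"hand":0},{"xyz":[0,0,0],"delta_rot":[0,0,0],"hand":0},{"xyz":[0,0,0],"delta_rot":[0,0,0],"hand":0}]'
```

```text
time: 20.78
ee_pos: [540.7, 119.7, 153.1]
orientation: [0.0, 1.0, 0.0, 0.001]
contact_force: [0.0, -0.6, -1.4]
opening: 0.194
```

```bash
python3 -m handwheel '[{"xyz":[0,0,0.2],"delta_rot":[0,0,0],"hand":0},{"xyz":[0,0,0.2],"delta_rot":[0,0,0],"hand":0},{"xyz":[0,0,0.2],"delta_rot":[0,0,0],"hand":0},{"xyz":[0,0,0.1],"delta_rot":[0,0,0],"hand":0},{"xyz":[0,0,0],"delta_rot":[0,0,0],"hand":0},{"xyz":[0,0,0],"delta_rot":[0,0,0],"hand":0}]'
```

```text
time: 21.52
ee_pos: [539.8, 119.9, 145.0]
orientation: [-0.0, 1.0, 0.0, 0.0]
contact_force: [-1.3, 0.2, -0.9]
opening: 0.195
```

```bash
python3 -m handwheel '[{"xyz":[0.03,0,0.15],"delta_rot":[0,0,0],"hand":0},{"xyz":[0,0,0.15],"delta_rot":[0,0,0],"hand":0},{"xyz":[0,0,0.1],"delta_rot":[0,0,0],"hand":0},{"xyz":[0,0,0],"delta_rot":[0,0,0],"hand":0}]'
```

```text
time: 22.02
ee_pos: [539.4, 119.9, 140.9]
orientation: [0.0, 1.0, -0.0, -0.0]
contact_force: [0.8, -0.2, -1.4]
opening: 0.192
```

In the hole, no force. Continue down to about 1 mm off the bottom, then feel for it.

```bash
python3 -m handwheel '[{"xyz":[0,0,0.3],"delta_rot":[0,0,0],"hand":0},{"xyz":[0,0,0.4],"delta_rot":[0,0,0],"hand":0},{"xyz":[0,0,0.4],"delta_rot":[0,0,0],"hand":0},{"xyz":[0,0,0.4],"delta_rot":[0,0,0],"hand":0},{"xyz":[0,0,0.2],"delta_rot":[0,0,0],"hand":0},{"xyz":[0,0,0],"delta_rot":[0,0,0],"hand":0}]'
```

```text
time: 22.78
ee_pos: [539.4, 119.9, 123.8]
orientation: [-0.0, 1.0, -0.0, -0.0]
contact_force: [0.1, 0.4, -1.0]
opening: 0.193
```

```bash
python3 -m handwheel '[{"xyz":[0,0,0.4],"delta_rot":[0,0,0],"hand":0},{"xyz":[0,0,0.4],"delta_rot":[0,0,0],"hand":0},{"xyz":[0,0,0.3],"delta_rot":[0,0,0],"hand":0},{"xyz":[0,0,0.2],"delta_rot":[0,0,0],"hand":0},{"xyz":[0,0,0],"delta_rot":[0,0,0],"hand":0},{"xyz":[0,0,0],"delta_rot":[0,0,0],"hand":0}]'
```

```text
time: 23.52
ee_pos: [539.6, 119.9, 111.1]
orientation: [0.0, 1.0, 0.0, 0.0]
contact_force: [-0.5, 0.4, -1.1]
opening: 0.196
```

```bash
python3 -m handwheel '[{"xyz":[0,0,0.1],"delta_rot":[0,0,0],"hand":0},{"xyz":[0,0,0.06],"delta_rot":[0,0,0],"hand":0},{"xyz":[0,0,0],"delta_rot":[0,0,0],"hand":0},{"xyz":[0,0,0],"delta_rot":[0,0,0],"hand":0}]'
```

```text
time: 24.02
ee_pos: [539.6, 119.9, 109.4]
orientation: [0.0, 1.0, 0.0, 0.0]
contact_force: [0.0, 0.1, -0.6]
opening: 0.194
```

```bash
python3 -m handwheel '[{"xyz":[0,0,0],"delta_rot":[0,0,0],"hand":0.4},{"xyz":[0,0,0],"delta_rot":[0,0,0],"hand":0.7},{"xyz":[0,0,0],"delta_rot":[0,0,0],"hand":1},{"xyz":[0,0,0],"delta_rot":[0,0,0],"hand":1},{"xyz":[0,0,0],"delta_rot":[0,0,0],"hand":1},{"xyz":[0,0,0],"delta_rot":[0,0,0],"hand":1},{"xyz":[0,0,-2],"delta_rot":[0,0,0],"hand":1},{"xyz":[0,0,-4],"delta_rot":[0,0,0],"hand":1},{"xyz":[0,0,-5],"delta_rot":[0,0,0],"hand":1},{"xyz":[0,0,-3],"delta_rot":[0,0,0],"hand":1},{"xyz":[0,0,0],"delta_rot":[0,0,0],"hand":1}]'
```

```text
time: 25.4
ee_pos: [541.7, 120.1, 252.7]
orientation: [-0.0, 1.0, 0.0, 0.003]
contact_force: [-0.0, 0.7, -0.5]
opening: 0.999
```

```bash
python3 -m handwheel '[{"xyz":[5,0,0],"delta_rot":[0,0,0],"hand":1},{"xyz":[5,0,0],"delta_rot":[0,0,0],"hand":1},{"xyz":[3,0,0],"delta_rot":[0,0,0],"hand":1},{"xyz":[0,0,0],"delta_rot":[0,0,0],"hand":1},{"xyz":[0,0,0],"delta_rot":[0,0,0],"hand":1}]'
python3 - <<'E'
from h import *
o=[]
for n,r in(("top",(190,320,160,360)),("scene",(100,230,230,430))):
    im,d=vision.read_camera(n)
    print(n,[(b, fitcyl(n,b[0],80,140,9,[540,120]).round(1)) for b in blobs(red2(im))])
    o.append(cv2.resize(im[r[0]:r[1],r[2]:r[3],::-1],(460,299),interpolation=2))
cv2.imwrite("pics/c7.png",np.vstack(o))
E
```

```text
time: 26.02
ee_pos: [409.8, 119.9, 248.7]
orientation: [0.0, 1.0, -0.0, -0.0]
contact_force: [0.1, -0.2, 0.2]
opening: 1.002
top [(([249.33, 220.93], 43, [247, 217, 6, 9]), array([577.9,  39.3])), (([207.53, 240.03], 108, [202, 234, 12, 13]), array([540.2, 120.7]))]
scene [(([291.79, 155.55], 128, [289, 145, 7, 23]), array([542.2, 120. ])), (([281.7, 197.46], 69, [279, 191, 7, 15]), array([540., 120.]))]
```

View pics/c7.png

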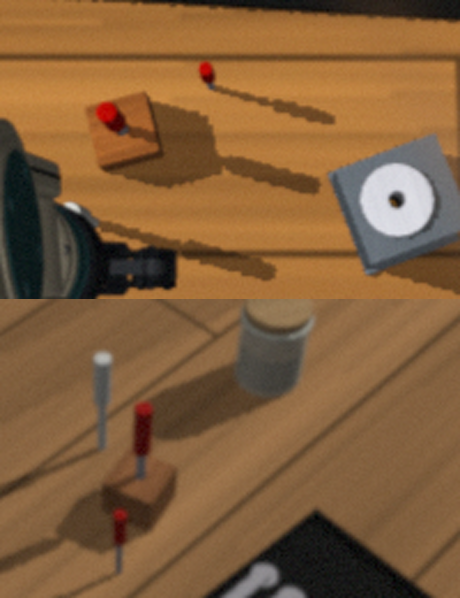

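The rod stands upright in the stand at the same pixels as at the start (top view 207.5,240.0; scene 291.8,155.6). The white and small red rods still stand, and the gripper is clear.

```bash
python3 -c "
from station import finish_job
print(finish_job())"
```

```text
the job is handed in; nothing more can be done
None
```

I drove the bushing out with the larger red drift rod, stood the rod back in its stand, let go, and handed the job in at about 26 s. `finish_job()` reports no verdict, so these are my own checks.

- **Bushing:** After the push, the top camera's depth showed brass about 68 mm below the flange top. That is the 8 mm start depth plus 60 mm of travel, so it lies in the cup.
- **Rod:** It stands upright in its stand. The fitted position is within about 0.5 mm of the start in the top view. The scene view is less clear, at 1.5 mm off, mostly from a 0.4 pixel shift. Before release, the tool was back at the height where it had picked the rod up.
- **Forces:** The highest push I read was about 10 N, but the readings came only at the end of each move. I did not see peaks in between.
- **One disagreement:** The force fell away after only about 10 mm of estimated bushing travel, where about 18 mm was expected. I kept going down with no resistance until the tip was about 33 mm below the flange top. The depth check above then confirmed the drop.
- **Other things:** I took care not to touch the box, jar, tongs or spatula, but I did not measure their positions afterwards. The small red rod and the white one were still standing in the last picture.

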